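Set the check weights on their rack in order of size

TASK

Stand the four loose steel check weights upright on the four black seats of the rack, one in the middle of each seat, in order of size: the largest on the seat next to the upright post, then each smaller one in turn, the smallest at the far end. Do not tip a weight over, and leave the loupe where it stands.

Things in the scene. Friction and masses are not known exactly. Their poses are not given: they have to be found in the camera images.
- weight_500g: the largest of four loose knobbed cylindrical check weights of bare steel: upright plain cylinder 40 mm in diameter and 50 mm tall, then a thin neck and a small round knob, 68 mm tall overall, 500 g (may differ by some 15 percent). Origin at the centre of its underside, z up along its axis; round, so yaw means nothing. Stands upright on the bench; grip the cylinder from above.
- weight_200g: the second largest of four loose knobbed cylindrical check weights of bare steel: upright plain cylinder 30 mm in diameter and 36 mm tall, then a thin neck and a small round knob, 50 mm tall overall, 200 g (may differ by some 15 percent). Origin at the centre of its underside, z up along its axis; round, so yaw means nothing. Stands upright on the bench; grip the cylinder from above.
- weight_100g: the third of four loose knobbed cylindrical check weights of bare steel: upright plain cylinder 24 mm in diameter and 29 mm tall, then a thin neck and a small round knob, 40 mm tall overall, 100 g (may differ by some 15 percent). Origin at the centre of its underside, z up along its axis; round, so yaw means nothing. Stands upright on the bench; grip the cylinder from above.
- weight_50g: the smallest of four loose knobbed cylindrical check weights of bare steel: upright plain cylinder 19 mm in diameter and 23 mm tall, then a thin neck and a small round knob, 31 mm tall overall, 50 g (may differ by some 15 percent). Origin at the centre of its underside, z up along its axis; round, so yaw means nothing. Stands upright on the bench; grip the cylinder from above.
- seat_a: one of four identical black seat discs in a straight row, 54 mm centre to centre, on a rack (aluminium strip 56 x 274 x 8 mm fixed on the bench); the letter says nothing about the place in the row. 46 mm in diameter, 2.5 mm thick, flat, no rim, fixed. Origin at the centre of its underside, 8 mm above the bench; a weight on it has its underside 10.5 mm above the bench.
- seat_b: one of four identical black seat discs in a straight row, 54 mm centre to centre, on a rack (aluminium strip 56 x 274 x 8 mm fixed on the bench); the letter says nothing about the place in the row. 46 mm in diameter, 2.5 mm thick, flat, no rim, fixed. Origin at the centre of its underside, 8 mm above the bench; a weight on it has its underside 10.5 mm above the bench.
- seat_c: one of four identical black seat discs in a straight row, 54 mm centre to centre, on a rack (aluminium strip 56 x 274 x 8 mm fixed on the bench); the letter says nothing about the place in the row. 46 mm in diameter, 2.5 mm thick, flat, no rim, fixed. Origin at the centre of its underside, 8 mm above the bench; a weight on it has its underside 10.5 mm above the bench.
- seat_d: one of four identical black seat discs in a straight row, 54 mm centre to centre, on a rack (aluminium strip 56 x 274 x 8 mm fixed on the bench); the letter says nothing about the place in the row. 46 mm in diameter, 2.5 mm thick, flat, no rim, fixed. Origin at the centre of its underside, 8 mm above the bench; a weight on it has its underside 10.5 mm above the bench.
- post: the dark steel post with a round head that stands at one end of the row of seats (either end): 34 mm tall, head 18 mm in diameter, fixed to the rack. Origin at the centre of its foot, 8 mm above the bench, on the line of the seats. The nearest seat's centre is 44 mm from it, the next 98, 152 and 206 mm. The rack's other end has only a low flat screw head.
- loupe: a small black eye loupe standing loose on the bench near the rack and the weights, 36 mm in diameter, 36 mm tall, not part of the job. Origin at the centre of its underside.
Mind the look-alikes: they are no part of the job. Leave any purple or red look-alike of the weight_200g alone.

How it is judged:
By the outcome, as a careful person would: the job done as asked, in the order asked, and still so for the second after the job is handed in, with the robot touching nothing.
It also fails if it takes over 96 s, if anything falls off the work surface, if the arm or the gripper's body presses on something with over 40 N, if the wrist force passes 120 N, or if a joint passes its speed limit or range.

ROBOT

A 6-joint arm with a two-finger parallel gripper is mounted at the origin on the work surface; the furniture and walls round the work are solid. World frame = base frame: x ahead of the robot, y to its left, z up, the work surface at z = 0. Lengths are in m, angles in rad, forces in N, time in s.
With the tool pointing down it reaches from about 0.275 to 0.85 m from the base axis. Payload 5.2 kg.
Tool frame: the origin (TCP) lies at the very end of the fingers, on their centre line; the grasp point (between the pads) lies 19 mm behind it (arm.tcp_to_grasp is the distance from the TCP to the grasp point, in m); z points along the fingers, y is the line along which they close (so a half turn about z gives the same grasp; the last joint's range is limited). The gripper opens to 85 mm and grips with 20 to 120 N. Pads are 22 mm wide; open, the fingers measure 114 mm over their backs; the gripper's body (76 mm by 85 mm) begins 54 mm behind the grasp point. The pads swing forward as they close: fully open they stand 13 mm farther back than shut.
Start: joints at [-1.443, 0.259, 1.535, -0, 1.348, -0.203], TCP at [0.179, -0.52, 0.231] pointing down, gripper open.
Joint ranges: [-3.14, 3.14], [-0.91, 2.08], [0.19, 2.58], [-1.22, 4.36], [0.22, 2.71], [-3.12, 3.12]. Speed limits (rad/s): [2.57, 2.57, 3.14, 3.14, 3.14, 3.14].

INTERFACE

Orientations are given as a 3x3 rotation matrix whose columns are the frame's x, y, z axes.
In Python, from station import monitor, eyes, workorder, arm gives the robot as it stands. The module is installed in compiled form; this text tells all that it offers.
- The arm moves only by the shell command python3 -m jog 'ROWS' [FORCE]. ROWS is JSON, a list of rows, each a list of 5 numbers: the closure, from -1 (fully open) to 1 (shut), then the shift along the tool's x, y, z in m, then the turn about the tool's z in rad. In form: [[grip, x, y, z, turn], ...]. A call has 1 to 20 rows; each row shifts and turns the commanded pose from where the row before left it, along the tool's axes as they then stand; what a row does not reach is not made up. A row lasts 1/8 s, in which the tool goes at most 62.5 mm and 10.7 degrees, less where a joint would pass 70% of its speed; a pose out of reach is approached as far as the arm can. A call with a gripper value outside its range is refused whole. The fingers move at their own pace and stop on an object; FORCE is the grip in N (left out, the last holds). Time passes only in rows, so rows that do not move let the fingers close. It gives the time, the measured TCP pose, the force, the opening and the grip force at its end, in the units of the state.
- monitor.get_state(): the state, without advancing time (a new reading comes with each control period).
- eyes.snapshot(name): name is "scene" or "top"; returns a dict with "color" (480x640x3 uint8, red, green, blue), "K" (3x3 intrinsics, pixels), "T" (4x4, takes a point from camera to world coordinates). Camera axes: x right, y up, looking along -z (the intrinsics and any distortion apply to the point x, -y, -z); pixel columns grow to the right and rows downward; lengths in m; the calibration is good to about 2 mm. A picture is of the moment at which its call begins. There is no depth.
- workorder.close_job(): hands the job in; it is judged then, once.
The state is a dict: "time": time; "qpos": joint angles; "joint_velocities": joint speeds; "tau": joint torques, N m; "tcp_pos": TCP position; "tcp_rot": TCP orientation; "contact_force": force on the tool from outside, world axes, zero at the start; "moment": the same for the moment, N m; "finger_gap": opening from 0.0 (shut) to 1.0 (fully open); "grip_force": force on a finger pad.
Only numpy, scipy, OpenCV 4.12 (cv2) and the standard library are available. Lean on these libraries where they do the work, as an engineer would, in place of code of your own. Each camera call takes 0.05 s, during which the arm holds its last target. There are 200 camera calls.

## Working session

There is one attempt and no reset: what is moved stays moved. The work goes in short steps, Python scripts to look and compute and a shell command to move; the robot and the scene stay as the last step left them, time stands still between calls to the robot, and variables do not carry over. Pictures are saved under pics/ and viewed, at most 14 in all, crops included, and the job is handed in when it is done.

```bash
mkdir -p pics; cat > h.py <<'E'
import numpy as np, cv2
from station import monitor, eyes, workorder, arm
def snap(n,f):
    s=eyes.snapshot(n); cv2.imwrite('pics/'+f+'.png',s['color'][:,:,::-1]); np.savez('pics/'+f,**{k:np.array(v) for k,v in s.items() if k in('color','K','T','dist','distortion')}); return s
def ray(s,u,v):
    K,T=np.array(s['K']),np.array(s['T'])
    d=np.linalg.inv(K)@[u,v,1]; d=T[:3,:3]@(d*[1,-1,-1]); return T[:3,3],d
def onz(s,u,v,z):
    o,d=ray(s,u,v); return o+d*(z-o[2])/d[2]
def proj(s,p):
    K,T=np.array(s['K']),np.array(s['T']); c=T[:3,:3].T@(np.array(p)-T[:3,3]); c=c*[1,-1,-1]; c=K@c; return c[:2]/c[2]
def tri(a,b):
    (o1,d1),(o2,d2)=a,b; A=np.stack([d1,-d2],1); t=np.linalg.lstsq(A,o2-o1,rcond=None)[0]
    p,q=o1+d1*t[0],o2+d2*t[1]; return (p+q)/2,np.linalg.norm(p-q)
E
python3 - <<'E'
from h import *
for n in('scene','top'):
    s=snap(n,n+'0'); print(n,s.keys(),np.round(s['K'],1).tolist(),np.round(s['T'],3).tolist())
st=monitor.get_state(); print(st)
print([a for a in dir(arm) if a[0]!='_'])
E
```

```text
scene dict_keys(['color', 'K', 'T']) [[452.6, 0.0, 310.0], [0.0, 452.6, 236.3], [0.0, 0.0, 1.0]] [[0.533, 0.521, -0.666, -0.102], [-0.846, 0.333, -0.417, -0.276], [0.005, 0.786, 0.618, 0.566], [0.0, 0.0, 0.0, 1.0]]
top dict_keys(['color', 'K', 'T']) [[495.7, 0.0, 314.1], [0.0, 495.7, 233.7], [0.0, 0.0, 1.0]] [[0.002, 0.992, -0.13, 0.33], [-1.0, 0.001, -0.009, 0.062], [-0.009, 0.13, 0.991, 0.997], [0.0, 0.0, 0.0, 1.0]]
{'time': 0.1, 'qpos': array([-1.44281060e+00,  2.59253712e-01,  1.53595244e+00, -4.79502566e-05,
        1.34801879e+00, -2.02811463e-01]), 'joint_velocities': array([-0.00137436, -0.00180239, -0.00271894, -0.00192213,  0.00079324,
       -0.0002808 ]), 'tau': array([ 2.45992749e-03, -4.46969748e+01, -2.91246289e+01, -2.97495708e-04,
        6.21041268e-03,  4.25074887e-06]), 'tcp_pos': array([ 0.17857706, -0.51970236,  0.23057517]), 'tcp_rot': array([[ 9.45780303e-01,  3.24806950e-01, -2.54722557e-04],
       [ 3.24806926e-01, -9.45778969e-01,  1.61296909e-03],
       [ 2.82992331e-04, -1.60825004e-03, -9.99998667e-01]]), 'contact_force': array([-0.19232066,  0.12915452,  0.17383962]), 'moment': array([-0.0037696 , -0.02243906, -0.07429543]), 'grip_force': 0.0, 'finger_gap': 1.001697729350612}
['Unreachable', 'tcp_to_grasp']
```

View pics/scene0.png

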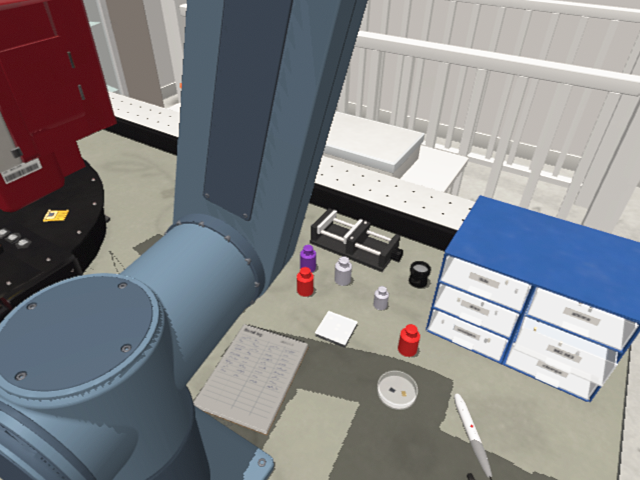

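View pics/top0.png

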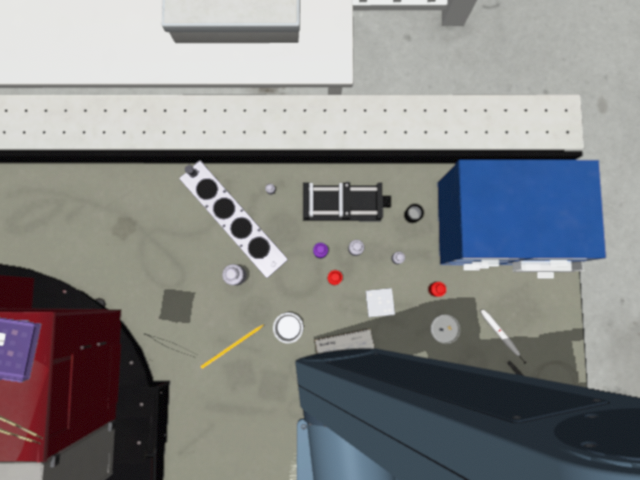

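The scene view shows the 200 g-like grey weight at (343,272), a smaller grey one at (380,298), purple/red look-alikes at (308,258), (305,283) and (409,341), and the loupe at (420,272); the arm hides the rack. The top view shows the rack from (190,170) to (275,265), the four grey weights at (233,274), (270,188), (356,247) and (398,257), and the loupe at (414,213). I'll enlarge the top view and measure it.

```bash
python3 - <<'E'
from h import *
im=cv2.imread('pics/top0.png')
c=im[150:310,170:430]; cv2.imwrite('pics/top0c.png',cv2.resize(c,None,fx=3,fy=3,interpolation=cv2.INTER_CUBIC))
s=np.load('pics/top0.npz')
g=cv2.cvtColor(im,cv2.COLOR_BGR2GRAY)
m=(g<45).astype(np.uint8); m[:155]=0;m[320:]=0
n,l,st,ce=cv2.connectedComponentsWithStats(m)
for i in range(1,n):
    if 30<st[i,4]<2000: print('dark',st[i],np.round(ce[i],1),np.round(onz(s,*ce[i],.0105)*1000).tolist())
for n_,u,v,z in[('500',233,274,.06),('50',270,188,.02),('200',356,247,.04),('100',398,257,.03),('post',191,171,.042)]:
    print(n_,np.round(onz(s,u,v,z)*1000))
E
```

```text
dark [198 180  18  18 254] [206.4 188.7] [551.0, 291.0, 10.0]
dark [375 192   3  18  52] [376.  200.5] [527.0, -53.0, 10.0]
dark [382 197   8  10  79] [385.5 201.4] [525.0, -73.0, 10.0]
dark [215 200  18  17 255] [223.5 208. ] [511.0, 255.0, 10.0]
dark [405 211  12  11  45] [408.7 217.6] [492.0, -119.0, 10.0]
dark [232 219  18  18 251] [240.8 227.7] [471.0, 219.0, 10.0]
dark [250 239  18  18 255] [258.4 247.5] [431.0, 183.0, 10.0]
500 [376. 224.  60.]
50 [551. 161.  20.]
200 [429. -10.  40.]
100 [411. -92.  30.]
post [580. 315.  42.]
```

View pics/top0c.png

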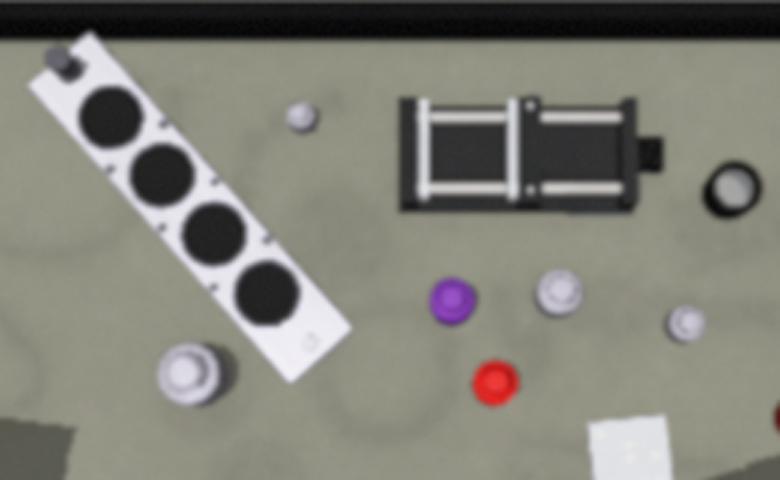

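The rack has its post at crop (63,62), full-image (191,171), the upper-left end, so seat 1 (nearest the post) is at px (206,189) and then (224,208), (241,228), (258,248). The grey weights by size are 500 g at crop (189,374), 200 g at (558,292), 100 g at (686,323) and 50 g at (301,116). The purple (452,300) and red (495,382) ones are look-alikes, so they stay.

Next I'll triangulate the two weights visible in both views and check the rail height.

```bash
cat >> h.py <<'E'
def blobs(im,roi,mn=15):
    b=im[...,::-1].astype(int) if False else im.astype(int)  # rgb
    # steel: bluish light grey against greenish bench
    m=((b[...,2]-b[...,0]>-1)&(b.sum(2)>270)).astype(np.uint8)
    M=np.zeros_like(m);x0,y0,x1,y1=roi;M[y0:y1,x0:x1]=m[y0:y1,x0:x1]
    n,l,st,ce=cv2.connectedComponentsWithStats(M)
    return [(st[i].tolist(),ce[i]) for i in range(1,n) if st[i,4]>mn]
def plan(tgt,ydeg):
    st=monitor.get_state();R=st['tcp_rot'];p=st['tcp_pos']
    a=np.degrees(np.arctan2(R[1,1],R[0,1]));t=(a-ydeg+180)%360-180
    r=np.radians(ydeg);Rn=np.array([[-np.sin(r),np.cos(r),0],[np.cos(r),np.sin(r),0],[0,0,-1]])
    d=np.array(tgt)-p
    print('t',round(st['time'],2),'tcp',np.round(p*1000,1),'yaw',round(a,1),'turn',round(np.radians(t),3),'shift now',np.round(R.T@d*1000,1),'after turn',np.round(Rn.T@d*1000,1),'gap',round(st['finger_gap']*85,1),'grip',round(st['grip_force'],1),'F',np.round(st['contact_force'],1))
E
python3 - <<'E'
from h import *
a=np.load('pics/top0.npz');b=np.load('pics/scene0.npz')
print('top');T=blobs(a['color'],(200,165,425,290))
for x in T: print(x[0],np.round(x[1],1), np.round(onz(a,*x[1],.02)*1000))
print('scene');S=blobs(b['color'],(330,250,395,315))
for x in S: print(x[0],np.round(x[1],1))
for n,top in(('200',(356,247)),('100',(398,257))):
    for h in(0,.03,.05): print(n,h,np.round(proj(b,onz(a,*top,h))))
im=cv2.imread('pics/scene0.png')[185:365,285:455]
cv2.imwrite('pics/scene0c.png',cv2.resize(im,None,fx=3.3,fy=3.3,interpolation=cv2.INTER_CUBIC))
plan([.29,-.10,.2],-48); plan([.43,-.01,.15],-48)
E
```

```text
top
[200, 165, 87, 113, 2027] [242.1 227.5] [470. 215.  20.]
[308, 183, 6, 34, 167] [310.8 199.5] [527.  78.  20.]
[338, 183, 6, 34, 170] [340.4 200.1] [526.  19.  20.]
[266, 184, 9, 10, 74] [270.  188.5] [550. 161.  20.]
[411, 207, 10, 12, 62] [416.3 211.4] [ 503. -132.   20.]
[349, 240, 15, 16, 188] [355.8 247.3] [431. -11.  20.]
[312, 242, 17, 17, 221] [320.1 249.9] [426.  60.  20.]
[392, 252, 13, 12, 123] [397.8 257.5] [411. -94.  20.]
[223, 264, 21, 21, 353] [233.  274.4] [377. 231.  20.]
scene
[335, 256, 17, 29, 379] [342.8 271. ]
[374, 286, 14, 24, 258] [380.6 298.2]
200 0 [343. 280.]
200 0.03 [342. 268.]
200 0.05 [341. 260.]
100 0 [381. 305.]
100 0.03 [380. 293.]
100 0.05 [379. 284.]
t 0.1 tcp [ 178.6 -519.7  230.6] yaw -71.0 turn -0.402 shift now [ 241.7 -360.7   31.2] after turn [ 363.6 -237.3   30.6] gap 85.1 grip 0.0 F [-0.2  0.1  0.2]
t 0.1 tcp [ 178.6 -519.7  230.6] yaw -71.0 turn -0.402 shift now [ 403.3 -400.3   81.3] after turn [ 527.9 -210.5   80.6] gap 85.1 grip 0.0 F [-0.2  0.1  0.2]
```

View pics/scene0c.png

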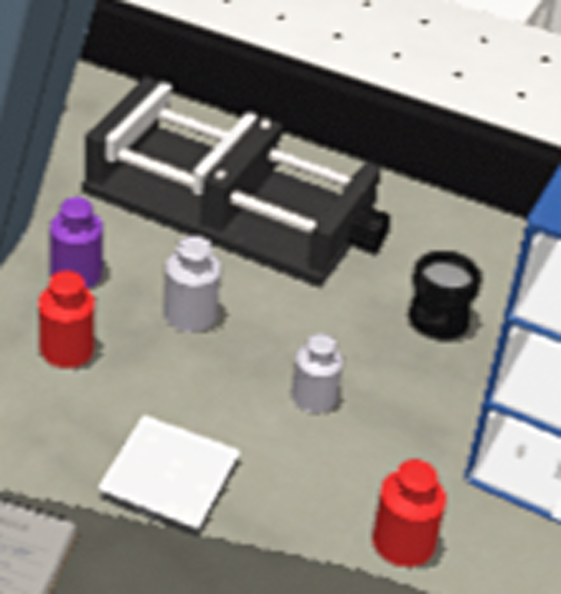

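The crop confirms the grey 200 g weight at (344,272) and the grey 100 g at (381,298), with red and purple look-alikes to either side. The loupe stands by the box at (420,272), and the rail behind has a black side of noticeable height.

```bash
python3 - <<'E'
from h import *
a=np.load('pics/top0.npz');b=np.load('pics/scene0.npz')
for n,t,s in(('200knob',(356.2,246.7),(344.2,259.6)),('100knob',(398.7,257.3),(382.2,289.3)),('200blob',(355.8,247.3),(342.8,271.)),('100blob',(397.8,257.5),(380.6,298.2))):
    p,e=tri(ray(a,*t),ray(b,*s)); print(n,np.round(p*1000,1),round(e*1000,1))
g=cv2.cvtColor(cv2.imread('pics/top0.png'),cv2.COLOR_BGR2GRAY)[:,230]
gs=cv2.cvtColor(cv2.imread('pics/scene0.png'),cv2.COLOR_BGR2GRAY)[:,400]
print(g[140:170],gs[195:260])
E
```

```text
200knob [430.  -11.3  49.8] 4.2
100knob [410.4 -94.   38.4] 3.7
200blob [430.8 -11.3  22.6] 1.2
100blob [411.2 -94.5  17.4] 1.2
[220 219 220 220 220 220 220 217 192 136  68  26  22  24  24  18  12  11
   7   7  10   9  35  78 120 138 143 144 144 144] [240 240 240 240 242 242 243 243 244 243 243 243 243 245 249 245 113  26
  23  29  32  26  21  19  19  20  20  20  19  19  20  18  17  18  20  19
  19  18  19  20  51 105 130 128 126 138 173 176 174 173 173 173 177 162
  51  16  29  35  35  17   9   4  17  38  73]
```

```bash
python3 -m jog '[[-0.3,0,0,0,-0.134],[-0.3,0,0,0,-0.134],[-0.3,0,0,0,-0.134],[-0.3,0.04,-0.026,0,0],[-0.3,0.04,-0.026,0,0],[-0.3,0.04,-0.026,0,0],[-0.3,0.04,-0.026,0,0],[-0.3,0.04,-0.026,0,0],[-0.3,0.04,-0.026,0,0],[-0.3,0.04,-0.026,0,0],[-0.3,0.04,-0.026,0,0],[-0.3,0.04,-0.026,0,0],[-0.3,0,0,0,0],[-0.3,0,0,0,0]]' 40; python3 - <<'E'
from h import *
snap('scene','scene1');plan([.430,-.0105,.12],-48)
E
```

```text
time: 1.85
tcp_pos: [0.2897, -0.1057, 0.2313]
tcp_rot: [[0.742, 0.67, -0.0], [0.67, -0.742, -0.001], [-0.001, 0.0, -1.0]]
contact_force: [-0.6, -0.1, -0.4]
finger_gap: 0.651
grip_force: 0.0
t 1.9 tcp [ 289.7 -106.2  231.3] yaw -48.0 turn -0.001 shift now [168.4  22.6 111.3] after turn [168.3  22.8 111.3] gap 55.0 grip 0.0 F [-0.7  0.5  0.1]
```

View pics/scene1.png

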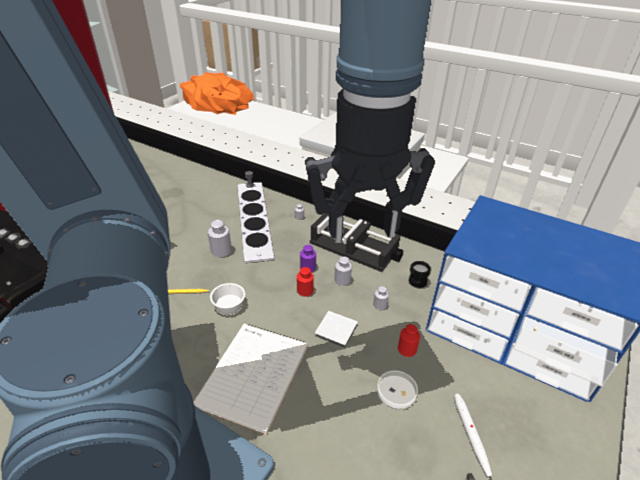

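The arm is now clear of the rack. In the scene view the seats are at about (252,196), (253,209), (255,224) and (257,240), the post at (249,179), the 500 g at (219,240) and the 50 g at (299,212). I'll triangulate all of these.

```bash
python3 - <<'E'
from h import *
a=np.load('pics/top0.npz');b=np.load('pics/scene1.npz')
g=cv2.cvtColor(b['color'],cv2.COLOR_RGB2GRAY)
m=np.zeros_like(g);m[185:255,235:275]=(g[185:255,235:275]<75)
n,l,st,ce=cv2.connectedComponentsWithStats(m)
S=sorted([ce[i] for i in range(1,n) if 60<st[i,4]<600],key=lambda c:c[1])
top=[(206.4,188.7),(223.5,208.),(240.8,227.7),(258.4,247.5)]
for t,s in zip(top,S):
    p,e=tri(ray(a,*t),ray(b,*s)); print('seat',np.round(s,1),np.round(p*1000,1),round(e*1000,1))
for x in blobs(b['color'],(205,215,235,262),20)+blobs(b['color'],(290,202,308,222),20): print(x[0],np.round(x[1],1))
B={'500':((233,274.4),blobs(b['color'],(205,215,235,262),100)),'50':((270,188.5),blobs(b['color'],(290,202,308,222),30))}
for k,(t,s) in B.items():
    s=max(s,key=lambda q:q[0][4]);p,e=tri(ray(a,*t),ray(b,*s[1])); print(k,np.round(p*1000,1),round(e*1000,1))
p,e=tri(ray(a,190,169.5),ray(b,249,174));print('post',np.round(p*1000,1),e*1000)
# rail front top edge: plane through top cam at v~149.3 & scene (400,211)
P=lambda v:onz(a,230,v,0)
o,d=ray(b,400,211)
for z in(0,.03,.05,.07,.09,.11): print('rail',z,np.round(onz(a,230,149.4,z)[0],3),np.round((o+d*(z-o[2])/d[2])[0],3),np.round(onz(b,400,236,z)[0],3),np.round(onz(a,230,162.5,z)[0],3))
E
```

```text
seat [250.8 195.1] [551.8 290.6  10.3] 1.5
seat [252.6 208.7] [512.  254.7   9.8] 1.7
seat [254.5 223.4] [471.8 218.6  10.1] 1.9
seat [256.5 239.5] [431.7 182.5  10.2] 1.7
[208, 220, 23, 37, 638] [219.1 238.7]
[295, 205, 9, 14, 93] [298.9 211.7]
500 [377.2 228.8  28.8] 2.4
50 [551.1 160.8  14.5] 1.0
post [583.8 317.6  40.3] 1.0310864230357035
rail 0 0.637 0.689 0.607 0.609
rail 0.03 0.628 0.648 0.57 0.601
rail 0.05 0.622 0.62 0.545 0.595
rail 0.07 0.615 0.592 0.52 0.589
rail 0.09 0.609 0.564 0.495 0.584
rail 0.11 0.603 0.536 0.47 0.578
```

```bash
python3 -m jog '[[-0.3,0.034,0.0045,0.02,0],[-0.3,0.034,0.0045,0.02,0],[-0.3,0.034,0.0045,0.02,0],[-0.3,0.033,0.0045,0.02,0],[-0.3,0.033,0.0045,0.02,0],[-0.3,0,0,0,0],[-0.3,0,0,0,0]]'
```

```text
time: 2.78
tcp_pos: [0.4293, -0.0111, 0.1311]
tcp_rot: [[0.744, 0.668, -0.001], [0.668, -0.744, -0.0], [-0.001, -0.001, -1.0]]
contact_force: [-0.1, -0.9, -0.1]
finger_gap: 0.645
grip_force: 0.0
```

Everything checks out: seats at z ≈ 10 mm on a 54 mm pitch, and the rail is about 50 mm high with its front at x ≈ 0.61. I'll descend on the 200 g weight.

```bash
python3 -m jog '[[-0.3,0.001,0.001,0.03,0],[-0.3,0,0,0.03,0],[-0.3,0,0,0.03,0],[-0.3,0,0,0.02,0],[-0.3,0,0,0.011,0],[-0.3,0,0,0,0],[1,0,0,0,0],[1,0,0,0,0],[1,0,0,0,0],[1,0,0,0,0],[1,0,0,0,0],[1,0,0,0,0]]' 40; python3 - <<'E'
from h import *
plan([.5120,.2547,.12],-48)
E
```

```text
time: 4.28
tcp_pos: [0.432, -0.0103, 0.0114]
tcp_rot: [[0.743, 0.669, 0.002], [0.669, -0.743, -0.001], [0.001, 0.002, -1.0]]
contact_force: [-2.0, -2.0, 6.3]
finger_gap: 0.338
grip_force: 39.6
t 4.28 tcp [432.  -10.3  11.4] yaw -48.0 turn 0.0 shift now [ 236.9 -143.1 -108.7] after turn [ 236.8 -143.4 -108.6] gap 28.7 grip 39.6 F [-2.  -2.   6.3]
```

```bash
python3 -m jog '[[1,0,0,-0.01,0],[1,0,0,-0.02,0],[1,0,0,-0.03,0],[1,0,0,-0.03,0],[1,0.02,-0.012,0,0],[1,0.03,-0.018,0,0],[1,0.03,-0.018,0,0],[1,0.03,-0.018,0,0],[1,0.03,-0.018,0,0],[1,0.03,-0.018,0,0],[1,0.03,-0.018,0,0],[1,0.025,-0.014,0,0],[1,0.012,-0.007,0,0],[1,0,0,0,0],[1,0,0,0,0],[1,0,0,0,0]]'; python3 - <<'E'
from h import *
plan([.5120,.2547,.022],-48)
snap('scene','scene2');snap('top','top2')
im=cv2.imread('pics/scene2.png')[130:270,190:330]
cv2.imwrite('pics/scene2c.png',cv2.resize(im,None,fx=4,fy=4,interpolation=cv2.INTER_CUBIC))
E
```

```text
time: 6.28
tcp_pos: [0.5126, 0.2525, 0.1004]
tcp_rot: [[0.744, 0.668, -0.0], [0.668, -0.744, -0.0], [-0.001, -0.0, -1.0]]
contact_force: [-0.7, 0.0, -2.1]
finger_gap: 0.334
grip_force: 39.9
t 6.28 tcp [512.6 252.5 100.4] yaw -48.1 turn -0.001 shift now [ 1.  -2.  78.4] after turn [ 1.  -2.  78.4] gap 28.4 grip 39.9 F [-0.7  0.  -2.1]
```

View pics/scene2c.png

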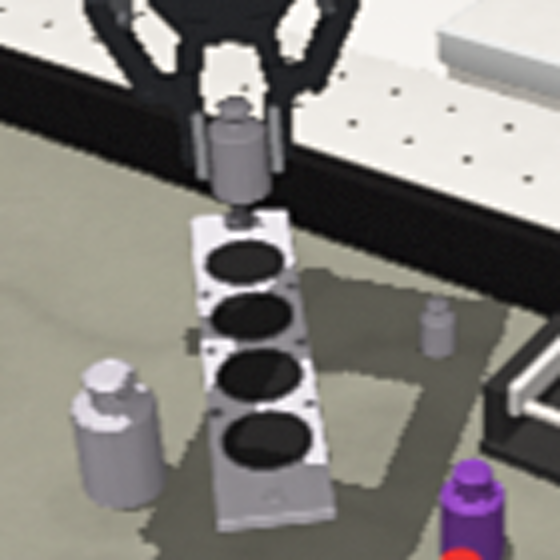

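The crop shows the weight held upright between the pads at crop (238,160). I'll check its offset from the TCP, then lower it.

```bash
python3 - <<'E'
from h import *
b=np.load('pics/scene2.npz')
P=np.array([.5126,.2525,.0])
for h in(.089,.107,.125): print(h,np.round(proj(b,P+[0,0,h]),1))
o=proj(b,P+[0,0,.107]);
for d in((.743,.669),(.669,-.743)): print(np.round(proj(b,P+[d[0]*.01,d[1]*.01,.107])-o,1))
E
python3 -m jog '[[1,0.001,-0.002,0.025,0],[1,0,0,0.025,0],[1,0,0,0.015,0],[1,0,0,0.008,0],[1,0,0,0.003,0],[1,0,0,0,0],[1,0,0,0,0]]'
```

```text
0.089 [250.3 177. ]
0.107 [249.7 169.3]
0.125 [249.  161.3]
[-0.3 -2.4]
[ 5.  -0.4]
time: 7.25
tcp_pos: [0.5128, 0.2558, 0.025]
tcp_rot: [[0.743, 0.669, 0.001], [0.669, -0.743, 0.0], [0.001, 0.001, -1.0]]
contact_force: [-0.5, 0.5, -2.3]
finger_gap: 0.34
grip_force: 39.9
```

```bash
python3 -m jog '[[1,-0.001,0,0.002,0],[1,0,0,0.001,0],[1,0,0,0,0],[1,0,0,0,0]]'; python3 - <<'E'
from h import *
plan([.5120,.2547,.022],-48)
E
```

```text
time: 7.75
tcp_pos: [0.5116, 0.255, 0.022]
tcp_rot: [[0.743, 0.669, 0.0], [0.669, -0.743, 0.0], [0.0, 0.0, -1.0]]
contact_force: [-2.4, -0.9, 5.8]
finger_gap: 0.335
grip_force: 40.7
t 7.75 tcp [511.6 255.   22. ] yaw -48.0 turn -0.0 shift now [ 0.1  0.5 -0. ] after turn [ 0.1  0.5 -0. ] gap 28.5 grip 40.7 F [-2.4 -0.9  5.8]
```

```bash
python3 -m jog '[[-0.1,0,0,0,0],[-0.1,0,0,0,0],[-0.1,0,0,0,0],[-0.1,0,0,-0.02,0],[-0.1,0,0,-0.04,0],[-0.1,0,0,-0.04,0],[-0.1,0,0,0,0]]'; python3 - <<'E'
from h import *
plan([.4108,-.0943,.10],-48)
E
```

```text
time: 8.62
tcp_pos: [0.514, 0.2558, 0.1248]
tcp_rot: [[0.743, 0.669, 0.007], [0.669, -0.743, 0.002], [0.007, 0.003, -1.0]]
contact_force: [0.5, -0.7, -0.1]
finger_gap: 0.546
grip_force: 0.0
t 8.62 tcp [514.  255.8 124.8] yaw -48.0 turn -0.0 shift now [-311.1  191.1   23.4] after turn [-310.9  191.1   24.8] gap 46.4 grip 0.0 F [ 0.5 -0.7 -0.1]
```

```bash
python3 -m jog '[[-0.1,-0.031,0.019,0,0],[-0.1,-0.031,0.019,0,0],[-0.1,-0.031,0.019,0,0],[-0.1,-0.031,0.019,0,0],[-0.1,-0.031,0.019,0,0],[-0.1,-0.031,0.019,0,0],[-0.1,-0.031,0.019,0,0],[-0.1,-0.031,0.019,0,0],[-0.1,-0.031,0.019,0,0],[-0.2,-0.031,0.019,0,0],[-0.2,0,0,0.01,0],[-0.2,0,0,0.01,0],[-0.2,0,0,0,0]]'; python3 - <<'E'
from h import *
plan([.4108,-.0943,.007],-48)
s=snap('top','top3')
for x in blobs(s['color'],(200,165,300,290)): print(x[0],np.round(x[1],1), np.round(onz(s,*x[1],.0105+.018)*1000))
E
```

```text
time: 10.25
tcp_pos: [0.4073, -0.0922, 0.0999]
tcp_rot: [[0.743, 0.67, -0.003], [0.67, -0.743, 0.002], [-0.001, -0.003, -1.0]]
contact_force: [0.3, 0.1, 0.5]
finger_gap: 0.601
grip_force: 0.0
t 10.25 tcp [407.3 -92.2  99.9] yaw -48.0 turn 0.001 shift now [ 1.3  4.2 92.9] after turn [ 1.2  3.9 92.9] gap 51.1 grip 0.0 F [0.3 0.1 0.5]
[200, 165, 87, 113, 2211] [240.3 225.9] [472. 217.  28.]
[265, 184, 10, 10, 75] [269.9 188.5] [548. 160.  28.]
[223, 264, 21, 21, 355] [232.9 274.3] [377. 230.  28.]
```

```bash
python3 -m jog '[[-0.2,0.001,0.004,0.03,0],[-0.2,0,0,0.03,0],[-0.2,0,0,0.02,0],[-0.2,0,0,0.01,0],[-0.2,0,0,0.003,0],[-0.2,0,0,0,0],[1,0,0,0,0],[1,0,0,0,0],[1,0,0,0,0],[1,0,0,0,0],[1,0,0,0,0],[1,0,0,0,0]]' 35; python3 - <<'E'
from h import *
plan([.4718,.2186,.10],-48)
im=cv2.imread('pics/top3.png')[150:310,170:330]
cv2.imwrite('pics/top3c.png',cv2.resize(im,None,fx=3.7,fy=3.7,interpolation=cv2.INTER_CUBIC))
E
```

```text
time: 11.8
tcp_pos: [0.4121, -0.0961, 0.0091]
tcp_rot: [[0.743, 0.669, 0.001], [0.669, -0.743, -0.001], [0.001, 0.001, -1.0]]
contact_force: [-1.2, 0.3, 4.7]
finger_gap: 0.262
grip_force: 34.1
t 11.8 tcp [412.1 -96.1   9.1] yaw -48.0 turn -0.0 shift now [ 254.9 -194.   -91. ] after turn [ 255.  -194.   -90.9] gap 22.3 grip 34.1 F [-1.2  0.3  4.7]
```

View pics/top3c.png

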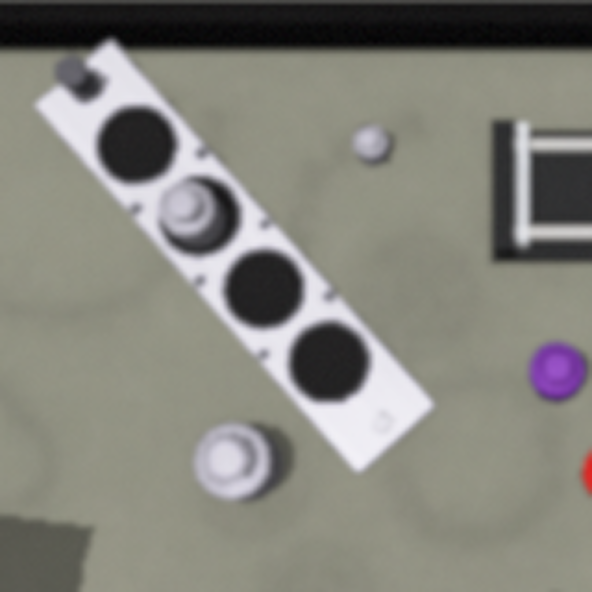

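The 200 g weight stands on seat 2, at crop (187,208), with the lean expected from parallax. Next is the 100 g.

```bash
python3 -m jog '[[1,0,0,-0.01,0],[1,0,0,-0.02,0],[1,0,0,-0.03,0],[1,0,0,-0.03,0],[1,0.015,-0.011,0,0],[1,0.03,-0.023,0,0],[1,0.03,-0.023,0,0],[1,0.03,-0.023,0,0],[1,0.03,-0.023,0,0],[1,0.03,-0.023,0,0],[1,0.03,-0.023,0,0],[1,0.03,-0.023,0,0],[1,0.02,-0.015,0,0],[1,0.01,-0.007,0,0],[1,0,0,0,0],[1,0,0,0,0],[1,0,0,0,0]]'; python3 - <<'E'
from h import *
plan([.4718,.2186,.0205],-48)
E
```

```text
time: 13.92
tcp_pos: [0.4713, 0.218, 0.0983]
tcp_rot: [[0.744, 0.668, -0.0], [0.668, -0.744, -0.0], [-0.0, -0.0, -1.0]]
contact_force: [0.3, 0.4, -1.2]
finger_gap: 0.263
grip_force: 34.5
t 13.93 tcp [471.3 218.   98.3] yaw -48.1 turn -0.001 shift now [ 0.8 -0.1 77.8] after turn [ 0.8 -0.1 77.8] gap 22.3 grip 34.5 F [ 0.3  0.4 -1.2]
```

```bash
python3 -m jog '[[1,0.001,0,0.025,0],[1,0,0,0.025,0],[1,0,0,0.015,0],[1,0,0,0.008,0],[1,0,0,0.003,0],[1,0,0,0.002,0],[1,0,0,0,0],[1,0,0,0,0],[1,0,0,0,0]]';  python3 - <<'E'
from h import *
plan([.4718,.2186,.0195],-48)
E
```

```text
time: 15.05
tcp_pos: [0.4723, 0.2196, 0.0206]
tcp_rot: [[0.743, 0.669, 0.001], [0.669, -0.743, 0.0], [0.0, 0.0, -1.0]]
contact_force: [0.2, -0.6, -0.6]
finger_gap: 0.263
grip_force: 34.5
t 15.05 tcp [472.3 219.6  20.6] yaw -48.0 turn -0.0 shift now [-1.1  0.4  1.1] after turn [-1.1  0.4  1.1] gap 22.4 grip 34.5 F [ 0.2 -0.6 -0.6]
```

Lower the last millimetre, release, lift, and head to the 50 g weight.

```bash
python3 -m jog '[[1,-0.001,0,0.001,0],[1,0,0,0.0005,0],[1,0,0,0,0],[-0.1,0,0,0,0],[-0.1,0,0,0,0],[-0.1,0,0,0,0],[-0.1,0,0,-0.02,0],[-0.1,0,0,-0.04,0],[-0.1,0,0,-0.02,0],[-0.1,0,0,0,0],[-0.1,0,0,0,0]]'; python3 - <<'E'
from h import *
plan([.5511,.1608,.10],-48)
E
```

```text
time: 16.42
tcp_pos: [0.4707, 0.2187, 0.0979]
tcp_rot: [[0.743, 0.669, -0.001], [0.669, -0.743, -0.0], [-0.001, -0.001, -1.0]]
contact_force: [0.3, 0.3, -0.1]
finger_gap: 0.551
grip_force: 0.0
t 16.43 tcp [470.7 218.7  97.9] yaw -48.0 turn -0.0 shift now [21.  96.8 -2.2] after turn [21.  96.8 -2.1] gap 46.9 grip 0.0 F [ 0.3  0.3 -0.1]
```

```bash
python3 -m jog '[[-0.1,0.005,0.024,0,0],[-0.1,0.006,0.025,0,0],[-0.1,0.005,0.025,0,0],[-0.1,0.005,0.023,0,0],[-0.1,0,0,0,0],[-0.1,0,0,0,0]]'; python3 - <<'E'
from h import *
plan([.5511,.1608,.006],-48)
snap('scene','scene4');s=snap('top','top4')
E
```

```text
time: 17.18
tcp_pos: [0.5516, 0.1606, 0.0985]
tcp_rot: [[0.744, 0.668, -0.001], [0.668, -0.744, 0.0], [-0.001, -0.001, -1.0]]
contact_force: [-0.5, 0.7, 0.1]
finger_gap: 0.545
grip_force: 0.0
t 17.18 tcp [551.6 160.6  98.5] yaw -48.1 turn -0.001 shift now [-0.2 -0.3 92.5] after turn [-0.2 -0.4 92.5] gap 46.3 grip 0.0 F [-0.5  0.7  0.1]
```

```bash
python3 -m jog '[[-0.1,0,0,0.03,0],[-0.1,0,0,0.03,0],[-0.1,0,0,0.02,0],[-0.1,0,0,0.01,0],[-0.1,0,0,0.004,0],[-0.1,0,0,0,0],[1,0,0,0,0],[1,0,0,0,0],[1,0,0,0,0],[1,0,0,0,0],[1,0,0,0,0],[1,0,0,0,0]]' 30; python3 - <<'E'
from h import *
plan([.4317,.1825,.10],-48)
im=cv2.imread('pics/scene4.png')[150:290,190:330]
cv2.imwrite('pics/scene4c.png',cv2.resize(im,None,fx=4.2,fy=4.2,interpolation=cv2.INTER_CUBIC))
E
```

```text
time: 18.77
tcp_pos: [0.5525, 0.1609, 0.0057]
tcp_rot: [[0.743, 0.669, 0.001], [0.669, -0.743, 0.0], [0.001, 0.001, -1.0]]
contact_force: [-1.7, -0.7, 5.8]
finger_gap: 0.204
grip_force: 29.5
t 18.77 tcp [552.5 160.9   5.7] yaw -48.0 turn -0.0 shift now [-75.2 -96.8 -94.5] after turn [-75.3 -96.9 -94.3] gap 17.4 grip 29.5 F [-1.7 -0.7  5.8]
```

View pics/scene4c.png

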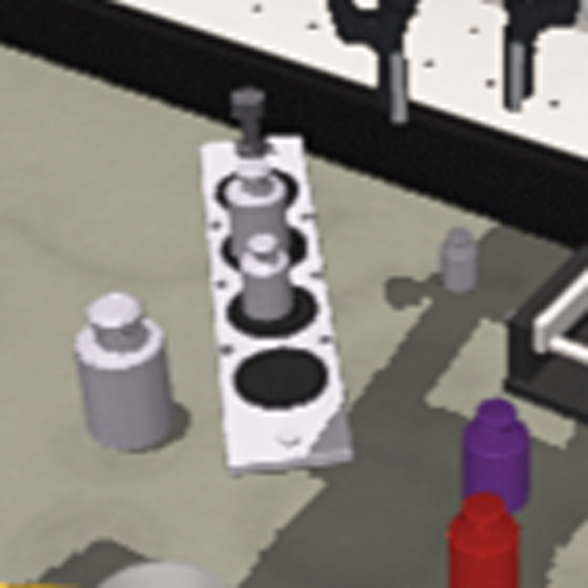

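The 200 g and 100 g weights stand upright on seats 2 and 3, at crop (257,215) and (266,280). I'll quantify their offsets from the seat centres and bring the 50 g over.

```bash
python3 - <<'E'
from h import *
b=np.load('pics/scene4.npz');t=np.load('pics/top4.npz')
for n,P,H,h in(('200',(.512,.2547),.036,.050),('100',(.4718,.2186),.029,.040)):
    for z in(.0105,.0105+H,.0105+h): print(n,z,'scene',np.round(proj(b,[*P,z]),1),'top',np.round(proj(t,[*P,z]),1))
g=cv2.cvtColor(b['color'],cv2.COLOR_RGB2GRAY)
for v in(201,205,214,219,222): print('s',v,list(zip(range(242,268),g[v,242:268])).__str__().replace('np.uint8',''))
g=t['color']
im=g[150:310,170:330,::-1]
cv2.imwrite('pics/top4c.png',cv2.resize(im[20:100,10:100],None,fx=6.5,fy=6.5,interpolation=cv2.INTER_CUBIC))
E
python3 -m jog '[[1,0,0,-0.01,0],[1,0,0,-0.02,0],[1,0,0,-0.03,0],[1,0,0,-0.03,0],[1,-0.01,-0.013,0,0],[1,-0.018,-0.023,0,0],[1,-0.018,-0.023,0,0],[1,-0.018,-0.023,0,0],[1,-0.011,-0.015,0,0],[1,0,0,0,0],[1,0,0,0,0],[1,0,0,0,0]]'; python3 -c "
from h import *
plan([.4317,.1825,.0165],-48)"
```

```text
200 0.0105 scene [252.2 208.5] top [223.8 207.7]
200 0.0465 scene [250.9 194.4] top [220.3 204.3]
200 0.060500000000000005 scene [250.4 188.7] top [218.8 203. ]
100 0.0105 scene [254.  223.3] top [241.2 227.4]
100 0.0395 scene [253.  211.7] top [238.9 225.3]
100 0.0505 scene [252.6 207.2] top [237.9 224.4]
s 201 [(242, (234)), (243, (227)), (244, (172)), (245, (121)), (246, (122)), (247, (125)), (248, (128)), (249, (130)), (250, (128)), (251, (127)), (252, (127)), (253, (124)), (254, (121)), (255, (119)), (256, (106)), (257, (103)), (258, (196)), (259, (243)), (260, (237)), (261, (191)), (262, (122)), (263, (128)), (264, (119)), (265, (123)), (266, (150)), (267, (150))]
s 205 [(242, (236)), (243, (232)), (244, (186)), (245, (132)), (246, (126)), (247, (131)), (248, (131)), (249, (129)), (250, (138)), (251, (147)), (252, (148)), (253, (151)), (254, (141)), (255, (123)), (256, (111)), (257, (101)), (258, (74)), (259, (36)), (260, (40)), (261, (106)), (262, (190)), (263, (236)), (264, (232)), (265, (187)), (266, (148)), (267, (149))]
s 214 [(242, (232)), (243, (234)), (244, (236)), (245
[... 684 characters left out ...]
s 222 [(242, (239)), (243, (219)), (244, (136)), (245, (42)), (246, (30)), (247, (59)), (248, (107)), (249, (130)), (250, (132)), (251, (131)), (252, (131)), (253, (132)), (254, (129)), (255, (125)), (256, (120)), (257, (114)), (258, (104)), (259, (75)), (260, (31)), (261, (31)), (262, (40)), (263, (34)), (264, (35)), (265, (114)), (266, (211)), (267, (220))]
time: 20.27
tcp_pos: [0.4324, 0.1826, 0.0949]
tcp_rot: [[0.744, 0.669, 0.001], [0.669, -0.744, 0.0], [0.001, 0.001, -1.0]]
contact_force: [-0.2, -0.6, -0.1]
finger_gap: 0.208
grip_force: 29.5
t 20.27 tcp [432.4 182.6  94.9] yaw -48.0 turn -0.001 shift now [-0.7 -0.5 78.4] after turn [-0.6 -0.4 78.4] gap 17.6 grip 29.5 F [-0.2 -0.6 -0.1]
```

View pics/top4c.png

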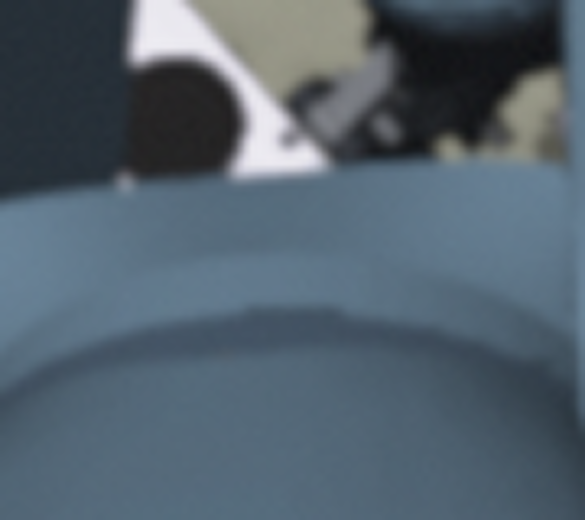

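```bash
python3 -m jog '[[1,0,0.001,0.025,0],[1,0,0,0.025,0],[1,0,0,0.015,0],[1,0,0,0.008,0],[1,0,0,0.003,0],[1,0,0,0.001,0],[1,0,0,0,0],[1,0,0,0,0]]';  python3 - <<'E'
from h import *
plan([.4335,.1821,.0162],-48)
E
```

```text
time: 21.28
tcp_pos: [0.4323, 0.1821, 0.0182]
tcp_rot: [[0.743, 0.669, 0.001], [0.669, -0.743, 0.0], [0.001, 0.001, -1.0]]
contact_force: [-1.0, -0.1, -1.1]
finger_gap: 0.207
grip_force: 29.5
t 21.27 tcp [432.3 182.1  18.2] yaw -48.0 turn -0.0 shift now [0.9 0.8 2.1] after turn [0.9 0.8 2. ] gap 17.6 grip 29.5 F [-1.  -0.1 -1.1]
```

```bash
python3 -m jog '[[1,0.001,0.001,0.001,0],[1,0,0,0.001,0],[1,0,0,0,0],[0,0,0,0,0],[0,0,0,0,0],[0,0,0,0,0],[0,0,0,-0.02,0],[0,0,0,-0.04,0],[0,0,0,-0.04,0],[0,-0.037,0.014,0,0],[0,-0.037,0.014,0,0],[0,-0.037,0.014,0,0],[0,-0.037,0.014,0,0],[0,-0.037,0.014,0,0],[0,-0.037,0.014,0,0],[0,-0.037,0.014,0,0],[0,-0.037,0.014,0,0],[0,0,0,0,0],[0,0,0,0,0]]'; python3 - <<'E'
from h import *
s=snap('scene','scene5');t=snap('top','top5')
a=cv2.resize(cv2.imread('pics/scene5.png')[165:265,200:280],None,fx=5,fy=5,interpolation=cv2.INTER_CUBIC)
b=cv2.resize(cv2.imread('pics/top5.png')[170:270,180:280],None,fx=5,fy=5,interpolation=cv2.INTER_CUBIC)
cv2.imwrite('pics/both5.png',np.hstack([a[:,:300],b]) if 0 else np.hstack([a,b])[:, :800] if 0 else cv2.resize(np.hstack([a,b]),(792,440)))
g=cv2.cvtColor(t['color'],cv2.COLOR_RGB2GRAY)
m=np.zeros_like(g);m[175:262,195:275]=(g[175:262,195:275]<90)
plan([.3772,.2288,.1],42)
E
```

```text
time: 23.65
tcp_pos: [0.2882, -0.099, 0.1158]
tcp_rot: [[0.744, 0.668, 0.0], [0.668, -0.744, 0.0], [0.0, -0.0, -1.0]]
contact_force: [-0.2, 0.3, -0.1]
finger_gap: 0.502
grip_force: 0.0
t 23.75 tcp [288.5 -98.4 115.7] yaw -47.9 turn -1.57 shift now [ 285.1 -183.5   15.9] after turn [183.8 284.9  15.7] gap 42.5 grip 0.0 F [-0.1 -0.8  0.5]
```

View pics/both5.png

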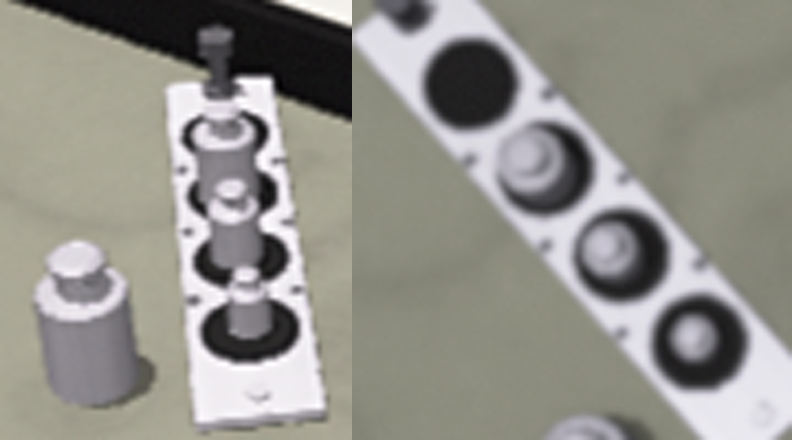

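All three stand upright on their seats: 200 g at top px about (220,205), 100 g at (238,226), 50 g at (257,246). The 200 g looks a few mm short along the row, so I'll measure it with a contour.

```bash
python3 - <<'E'
from h import *
t=np.load('pics/top5.npz');img=t['color']
g=cv2.cvtColor(img,cv2.COLOR_RGB2GRAY).astype(np.float32)
C=[(223.5,208.),(240.8,227.7),(258.4,247.5)]
for (n,D,H),c in zip((('200',30,.036),('100',24,.029),('50',19,.023)),C):
    P=onz(t,*c,.0105)   # seat centre as seen
    e=proj(t,P+[0,0,H])
    # dark visible crescent: use profiles through expected top-rim centre, along tool x and y
    rx=proj(t,P+[.00743,.00669,H])-e; ry=proj(t,P+[.00669,-.00743,H])-e  # px per 10mm
    for nm,r in(('x',rx),('y',ry)):
        mm=np.arange(-30,31,2); q=np.array([e+r*k/10 for k in mm],np.float32)
        v=cv2.remap(g,q[:,:1],q[:,1:],cv2.INTER_LINEAR).ravel().astype(int)
        print(n,nm,' '.join(f'{k}:{x}' for k,x in zip(mm,v)))
E
```

```text
200 x -30:105 -28:56 -26:45 -24:55 -22:62 -20:68 -18:87 -16:124 -14:159 -12:166 -10:141 -8:127 -6:143 -4:169 -2:185 0:192 2:191 4:191 6:188 8:180 10:175 12:185 14:204 16:212 18:197 20:151 22:92 24:49 26:32 28:32 30:32
200 y -30:137 -28:143 -26:170 -24:200 -22:208 -20:184 -18:143 -16:144 -14:164 -12:176 -10:179 -8:186 -6:191 -4:194 -2:193 0:192 2:185 4:171 6:156 8:147 10:148 12:124 14:79 16:57 18:86 20:144 22:191 24:210 26:199 28:160 30:139
100 x -30:206 -28:157 -26:92 -24:48 -22:32 -20:32 -18:41 -16:54 -14:74 -12:106 -10:141 -8:156 -6:151 -4:149 -2:169 0:186 2:194 4:194 6:189 8:176 10:150 12:111 14:114 16:165 18:208 20:223 22:208 24:162 26:99 28:51 30:46
100 y -30:140 -28:150 -26:180 -24:207 -22:200 -20:150 -18:91 -16:62 -14:95 -12:142 -10:167 -8:175 -6:185 -4:196 -2:194 0:186 2:170 4:147 6:138 8:136 10:109 12:64 14:36 16:36 18:57 20:99 22:161 24:202 26:202 28:167 30:135
50 x -30:229 -28:215 -26:165 -24:97 -22:54 -20:36 -18:31 -16:33 -14:40 -12:60 -10:98 -8:131 -6:146 -4:158 -2:181 0:198 2:199 4:192 6:174 8:136 10:89 12:47 14:42 16:75 18:133 20:191 22:220 24:220 26:188 28:128 30:65
50 y -30:141 -28:153 -26:186 -24:205 -22:182 -20:122 -18:62 -16:37 -14:31 -12:45 -10:80 -8:128 -6:160 -4:182 -2:197 0:198 2:188 4:175 6:158 8:133 10:92 12:50 14:33 16:35 18:46 20:91 22:150 24:196 26:194 28:158 30:131
```

The 50 g is centred within 0.5 mm and the 100 g and 200 g within about 2–3 mm, well inside their seats. There is a robot-to-camera bias of about 1.5 mm, which I'll allow for. On to the 500 g, gripped along the row direction to clear the rack.

```bash
python3 -m jog '[[-0.4,0,0,-0.01,-0.1745],[-0.4,0,0,-0.01,-0.1745],[-0.4,0,0,0,-0.1745],[-0.4,0,0,0,-0.1745],[-0.4,0,0,0,-0.1745],[-0.4,0,0,0,-0.1745],[-0.4,0,0,0,-0.1745],[-0.4,0,0,0,-0.1745],[-0.4,0,0,0,-0.1745],[-0.4,0.02,0.032,0,0],[-0.4,0.02,0.032,0,0],[-0.4,0.02,0.032,0,0],[-0.4,0.02,0.032,0,0],[-0.4,0.02,0.032,0,0],[-0.4,0.02,0.032,0,0],[-0.4,0.02,0.032,0,0],[-0.4,0.02,0.032,0,0],[-0.4,0.022,0.029,0,0],[-0.4,0,0,0,0],[-0.4,0,0,0,0]]' 60; python3 -c "
from h import *
plan([.378,.2277,.016],42)"
```

```text
time: 26.25
tcp_pos: [0.3773, 0.2271, 0.1354]
tcp_rot: [[-0.671, 0.742, -0.001], [0.742, 0.671, -0.001], [0.0, -0.001, -1.0]]
contact_force: [-0.7, 0.8, -0.0]
finger_gap: 0.701
grip_force: 0.0
t 26.25 tcp [377.3 227.1 135.4] yaw 42.1 turn 0.002 shift now [-1.000e-01  1.000e+00  1.194e+02] after turn [ -0.    0.9 119.4] gap 59.6 grip 0.0 F [-0.7  0.8 -0. ]
```

```bash
python3 -m jog '[[-0.4,0,0.001,0.03,0],[-0.4,0,0,0.03,0],[-0.4,0,0,0.03,0],[-0.4,0,0,0.02,0],[-0.4,0,0,0.009,0],[-0.4,0,0,0,0],[1,0,0,0,0],[1,0,0,0,0],[1,0,0,0,0],[1,0,0,0,0],[1,0,0,0,0],[1,0,0,0,0],[1,0,0,-0.01,0],[1,0,0,-0.02,0],[1,0,0,-0.03,0],[1,0,0,-0.03,0],[1,0,0,-0.01,0],[1,0,0,0,0],[1,0,0,0,0]]' 60
```

```text
time: 28.62
tcp_pos: [0.3783, 0.227, 0.1158]
tcp_rot: [[-0.669, 0.744, -0.002], [0.744, 0.669, -0.001], [0.001, -0.002, -1.0]]
contact_force: [-0.5, -0.2, -5.3]
finger_gap: 0.45
grip_force: 61.2
```

```bash
python3 -m jog '[[1,0,0,0,0.1],[1,0,0,0,0.17],[1,0,0,0,0.17],[1,0,0,0,0.17],[1,0,0,0,0.17],[1,0,0,0,0.17],[1,0,0,0,0.17],[1,0,0,0,0.17],[1,0,0,0,0.17],[1,0,0,0,0.11],[1,0,0,0,0],[1,0,0,0,0]]'; python3 -c "
from h import *
plan([.5528,.2895,.1158],-48)"
```

```text
time: 30.12
tcp_pos: [0.3788, 0.2271, 0.1161]
tcp_rot: [[0.742, 0.671, -0.001], [0.671, -0.742, -0.0], [-0.001, -0.001, -1.0]]
contact_force: [0.0, -0.5, -5.4]
finger_gap: 0.447
grip_force: 61.2
t 30.12 tcp [378.8 227.1 116.1] yaw -47.9 turn 0.002 shift now [1.709e+02 7.050e+01 1.000e-01] after turn [171.1  70.1   0.3] gap 38.0 grip 61.2 F [ 0.  -0.5 -5.4]
```

```bash
python3 -m jog '[[1,0.012,0.005,0,0],[1,0.025,0.01,0,0],[1,0.03,0.0125,0,0],[1,0.03,0.0125,0,0],[1,0.03,0.0125,0,0],[1,0.025,0.01,0,0],[1,0.013,0.005,0,0],[1,0.006,0.0025,0,0],[1,0,0,0,0],[1,0,0,0,0],[1,0,0,0,0]]'; python3 - <<'E'
from h import *
plan([.5528,.2895,.028],-48)
s=snap('scene','scene6')
b=s;p=monitor.get_state()['tcp_pos']
for h in(.0,.025,.05): print(np.round(proj(b,[p[0],p[1],p[2]-.0168+h]),1))
im=cv2.imread('pics/scene6.png')[110:250,190:330]
cv2.imwrite('pics/scene6c.png',cv2.resize(im,None,fx=4,fy=4,interpolation=cv2.INTER_CUBIC))
E
```

```text
time: 31.5
tcp_pos: [0.5525, 0.2896, 0.117]
tcp_rot: [[0.743, 0.669, -0.0], [0.669, -0.743, -0.0], [-0.0, -0.0, -1.0]]
contact_force: [0.3, -0.8, -5.0]
finger_gap: 0.448
grip_force: 61.2
t 31.5 tcp [552.5 289.6 117. ] yaw -48.0 turn 0.0 shift now [ 0.2  0.3 89. ] after turn [ 0.2  0.2 89. ] gap 38.1 grip 61.2 F [ 0.3 -0.8 -5. ]
[247.8 159.3]
[246.9 148.6]
[245.9 137.6]
```

View pics/scene6c.png

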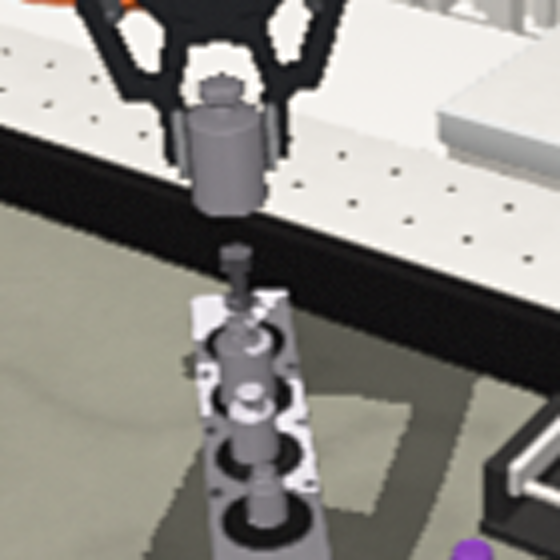

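The 500 g is held upright over seat 1, centred at crop (228,155), which matches the projection. Lowering it.

```bash
python3 -m jog '[[1,0,0,0.02,0],[1,0,0,0.03,0],[1,0,0,0.02,0],[1,0,0,0.01,0],[1,0,0,0.005,0],[1,0,0,0.002,0],[1,0,0,0,0],[1,0,0,0,0]]'; python3 -c "
from h import *
plan([.5528,.2895,.027],-48)"
```

```text
time: 32.55
tcp_pos: [0.5536, 0.2899, 0.0305]
tcp_rot: [[0.743, 0.669, 0.001], [0.669, -0.743, 0.0], [0.001, 0.0, -1.0]]
contact_force: [-0.3, -0.3, -4.2]
finger_gap: 0.448
grip_force: 61.1
t 32.55 tcp [553.6 289.9  30.5] yaw -48.0 turn 0.0 shift now [-0.8 -0.2  3.5] after turn [-0.8 -0.2  3.5] gap 38.1 grip 61.1 F [-0.3 -0.3 -4.2]
```

```bash
python3 -m jog '[[1,-0.001,0,0.001,0],[1,0,0,0.001,0],[1,0,0,0,0],[1,0,0,0,0]]'; python3 -c "
from h import *
plan([.5528,.2895,.027],-48)"
```

```text
time: 33.05
tcp_pos: [0.5524, 0.289, 0.0285]
tcp_rot: [[0.743, 0.669, 0.0], [0.669, -0.743, 0.0], [0.0, 0.0, -1.0]]
contact_force: [-2.5, -1.2, 4.3]
finger_gap: 0.446
grip_force: 61.9
t 33.05 tcp [552.4 289.   28.5] yaw -48.0 turn 0.0 shift now [ 0.6 -0.1  1.5] after turn [ 0.6 -0.1  1.5] gap 37.9 grip 61.9 F [-2.5 -1.2  4.3]
```

```bash
python3 -m jog '[[-0.3,0,0,0,0],[-0.3,0,0,0,0],[-0.3,0,0,0,0],[-0.3,0,0,-0.02,0],[-0.3,0,0,-0.04,0],[-0.3,0,0,-0.05,0],[-0.3,-0.04,0.01,0,0],[-0.3,-0.04,0.01,0,0],[-0.3,-0.04,0.01,0,0],[-0.3,-0.04,0.01,0,0],[-0.3,-0.04,0.01,0,0],[-0.3,-0.04,0.01,0,0],[-0.3,-0.04,0.01,0,0],[-0.3,-0.04,0.01,0,0],[-0.3,-0.04,0.01,0,0],[-0.3,-0.04,0.01,0,0],[-0.3,-0.04,0.01,0,0],[-0.3,0,0,0,0],[-0.3,0,0,0,0]]'; python3 - <<'E'
from h import *
s=snap('scene','scene7');t=snap('top','top7')
a=cv2.resize(cv2.imread('pics/scene7.png')[150:260,200:290],(450,550),interpolation=cv2.INTER_CUBIC)
b=cv2.resize(cv2.imread('pics/top7.png')[160:270,180:250+0],(350,550),interpolation=cv2.INTER_CUBIC)
cv2.imwrite('pics/both7.png',np.hstack([a,b]))
g=cv2.cvtColor(t['color'],cv2.COLOR_RGB2GRAY).astype(np.float32)
for n,H,c in(('500',.05,(206.4,188.7)),('200',.036,(223.5,208.))):
    P=onz(t,*c,.0105);e=proj(t,P+[0,0,H]);print(n,e)
    for nm,d in(('x',(.743,.669)),('y',(.669,-.743))):
        r=proj(t,P+[d[0]*.01,d[1]*.01,H])-e
        mm=np.arange(-34,35,2); q=np.array([e+r*k/10 for k in mm],np.float32)
        v=cv2.remap(g,q[:,:1],q[:,1:],cv2.INTER_LINEAR).ravel().astype(int)
        print(n,nm,' '.join(f'{k}:{x}' for k,x in zip(mm,v)))
E
```

```text
time: 35.42
tcp_pos: [0.2994, -0.0871, 0.138]
tcp_rot: [[0.744, 0.668, 0.001], [0.668, -0.744, 0.0], [0.001, 0.001, -1.0]]
contact_force: [-0.1, 0.5, -0.4]
finger_gap: 0.653
grip_force: 0.0
500 [200.59354178 183.01739204]
500 x -34:67 -32:67 -30:68 -28:69 -26:68 -24:73 -22:98 -20:142 -18:185 -16:206 -14:200 -12:175 -10:138 -8:122 -6:144 -4:169 -2:185 0:193 2:194 4:194 6:193 8:193 10:191 12:187 14:180 16:162 18:131 20:92 22:62 24:44 26:42 28:56 30:78 32:94 34:97
500 y -34:138 -32:138 -30:137 -28:141 -26:159 -24:193 -22:214 -20:207 -18:190 -16:185 -14:184 -12:173 -10:169 -8:174 -6:186 -4:191 -2:193 0:193 2:191 4:189 6:182 8:167 10:146 12:134 14:148 16:165 18:168 20:181 22:205 24:218 26:199 28:163 30:139 32:134 34:135
200 [219.98615206 204.65569475]
200 x -34:210 -32:168 -30:106 -28:56 -26:45 -24:54 -22:63 -20:69 -18:87 -16:124 -14:159 -12:165 -10:140 -8:126 -6:142 -4:169 -2:185 0:192 2:191 4:190 6:187 8:180 10:175 12:185 14:203 16:211 18:197 20:151 22:97 24:67 26:66 28:68 30:68 32:68 34:73
200 y -34:137 -32:137 -30:137 -28:143 -26:169 -24:200 -22:208 -20:183 -18:144 -16:143 -14:164 -12:176 -10:178 -8:185 -6:191 -4:195 -2:193 0:192 2:185 4:171 6:155 8:147 10:148 12:123 14:79 16:57 18:87 20:144 22:191 24:209 26:197 28:160 30:138 32:135 34:136
```

View pics/both7.png

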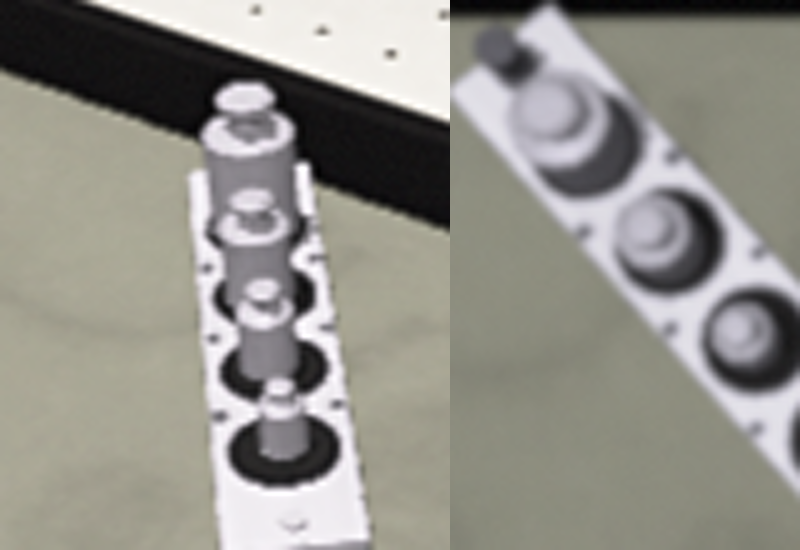

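All four stand upright in order: 500 g by the post, then 200 g, 100 g and 50 g at the far end. Each is within about 1–3 mm of its seat centre, and the gripper is well clear. Handing in.

```bash
python3 -c "
from station import workorder
print(workorder.close_job())"
```

```text
the job is handed in; nothing more can be done
None
```

The four weights stand upright on the rack in size order, with the 500 g next to the post and the 50 g at the far end. By the camera measurements each is within about 3 mm of its seat centre; the loupe and look-alikes were left alone, and I handed the job in at about 35 s of the 96 s allowed.

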